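Build the sieve stack on the shaker

TASK

Set up the small sieve stack for grading a gravel sample: on the round shaker base, build from the bottom up, one piece at a time, the closed pan in the collar, then the fine sieve, then the taller coarse sieve, and last the lid with its knob. Each piece must sit upright and fully home on the one below and be let go before the next is added; leave the jar, the white box and the brown bottle where they stand.

Things in the scene. Friction and masses are not known exactly. Their poses are not given: they have to be found in the camera images.
- shaker: Low round grey sieve-shaker base, 104 mm diameter, top face 24 mm above the worktop, fixed, small black dial on its side. A metal collar in the middle of its top, 56 mm outside, 50 mm bore, has its rim 32 mm above the worktop. Origin: on the worktop under the collar's centre, z up. Pan home: its origin is 26 mm above this one.
- pan: Receiver pan: round steel, solid floor, 56 mm outside, 50 mm bore, 26 mm high, 80 g. Tapered spigot below (6 mm high, 42 mm wide at its top, 34 mm at its foot) enters the 50 mm bore underneath; the 56 mm body then rests on that rim. Origin: centre of the spigot's foot, z up. Straight wall from 6 to 26 mm above the origin. Fine sieve home on it: its origin 20 mm above this one.
- fine_sieve: Fine sieve: round steel, floor of close wire mesh (2.5 mm pitch), 56 mm outside, 50 mm bore, 28 mm high, 80 g. Tapered spigot below (6 mm high, 42 mm wide at its top, 34 mm at its foot) enters the 50 mm bore underneath; the 56 mm body then rests on that rim. Origin: centre of the spigot's foot, z up. Straight wall from 6 to 28 mm. Coarse sieve home on it: its origin 22 mm above this one.
- coarse_sieve: Coarse sieve: round steel, floor an open wire grid (10 mm pitch), tallest, 56 mm outside, 50 mm bore, 38 mm high, 100 g. Tapered spigot below (6 mm high, 42 mm wide at its top, 34 mm at its foot) enters the 50 mm bore underneath; the 56 mm body then rests on that rim. Origin: centre of the spigot's foot, z up. Straight wall from 6 to 38 mm. Lid home on it: its origin 32 mm above this one.
- lid: Lid: steel disc 56 mm wide, from 6 to 10 mm above its origin, with a round black knob 18 mm wide from 10 to 28 mm, 70 g. Tapered spigot below (6 mm high, 42 mm wide at its top, 34 mm at its foot) enters the 50 mm bore underneath; the 56 mm body then rests on that rim. Origin: centre of the spigot's foot, z up. 
- specimen_jar: Bystander: translucent whitish plastic jar, 51 mm diameter, 64 mm high. Origin: centre of its underside.
- cover_glass_box: Bystander: small white cardboard box, 54x54x50 mm. Origin: centre of its underside.
- immersion_oil: Bystander: small brown bottle with black cap, 27 mm diameter, 62 mm high. Origin: centre of its underside.
Things that resemble listed ones, but are neither listed nor needed, are in the scene too. What is shaped like the fine_sieve but green is not meant.

How it is judged:
By the outcome, as a careful person would: the job done as asked, in the order asked, and still so for the second after the job is handed in, with the robot touching nothing.
It also fails if it takes over 93 s, if anything falls off the work surface, if the arm or the gripper's body presses on something with over 40 N, if the wrist force passes 120 N, or if a joint passes its speed limit or range.

ROBOT

A 6-joint arm with a two-finger parallel gripper is mounted at the origin on a cart in front of the work surface, level with it; the furniture and walls round the work are solid. World frame = base frame: x ahead of the robot, y to its left, z up, the work surface at z = 0. Lengths are in m, angles in rad, forces in N, time in s.
With the tool pointing down it reaches from about 0.375 to 0.925 m from the base axis. Payload 5.7 kg.
Tool frame: the origin (TCP) lies at the very end of the fingers, on their centre line; the grasp point (between the pads) lies 19 mm behind it; z points along the fingers, y is the line along which they close (so a half turn about z gives the same grasp; the last joint's range is limited). The gripper opens to 88 mm and grips with 3 to 60 N. Pads are 20 mm wide; open, the fingers measure 115 mm over their backs; the gripper's body (75 mm by 178 mm) begins 61 mm behind the grasp point.
Start: joints at [-1.216, 0.359, 1.51, -0, 1.272, -0.115], TCP at [0.272, -0.535, 0.223] pointing down, gripper open.
Joint ranges: [-2.97, 2.97], [-1.01, 2.36], [0.21, 2.38], [-0.96, 4.11], [0.2, 2.71], [-2.98, 2.98]. Speed limits (rad/s): [2.39, 2.39, 3.14, 3.14, 3.14, 3.14].

INTERFACE

Orientations are given as a rotation vector (axis times angle).
In Python, from rig import bot, viewer gives the robot as it stands. The module is installed in compiled form; this text tells all that it offers.
- The arm moves only by the tool arm_command, never from a script. Its argument "series" is a list of rows, each an object of numbers: "tx", "ty", "tz": the shift along the tool's x, y, z in m; "turn": the turn about the tool's z in rad. A call has 1 to 12 rows; each row is the pose to reach, as a shift and turn from the pose commanded when the call began, along the tool's axes at that moment; what a row does not reach only later rows make up. A row lasts 1/8 s, in which the tool goes at most 62.5 mm and 10.7 degrees, less where a joint would pass 70% of its speed; a pose out of reach is approached as far as the arm can. A call with a gripper value outside its range is refused whole. "claw" is the opening, from -1 (shut) to 1 (fully open), set as the call begins (left out, the last holds). The fingers move at their own pace and stop on an object; the grip force is fixed at half the most. Time passes only in rows, so rows that repeat a pose let the fingers close. It gives the time, the measured TCP pose, the force, the opening and the grip force at its end, in the units of the state.
- bot.observe(): the state, without advancing time (a new reading comes with each control period).
- viewer.get_image(name): name is "scene" or "top" or "wrist"; returns the picture (420x560x3 uint8, red, green, blue); there is no depth.
- viewer.camera_model(name): a dict with "intrinsics" (3x3 intrinsics, pixels), "cam_to_world" (4x4, takes a point from camera to world coordinates). Camera axes: x right, y up, looking along -z (the intrinsics and any distortion apply to the point x, -y, -z); pixel columns grow to the right and rows downward; lengths in m; the calibration is good to about 2 mm. A picture is of the moment at which its call begins: read the wrist's pose just before it. camera_model takes no time and is no camera call; for the wrist camera it gives the pose at the moment of the call.
- bot.finish_job(): hands the job in; it is judged then, once.
The state is a dict: "t": time; "qpos": joint angles; "qvel": joint speeds; "joint_torque": joint torques, N m; "tool_pos": TCP position; "tcp_rot": TCP orientation; "ft_force": force on the tool from outside, world axes, zero at the start; "ft_torque": the same for the moment, N m; "grip_width": finger opening in m; "finger_force": force on a finger pad.
Only numpy, scipy, OpenCV 4.12 (cv2) and the standard library are available. Lean on these libraries where they do the work, as an engineer would, in place of code of your own. Each camera call takes 0.05 s, during which the arm holds its last target. There are 200 camera calls.

## Working session

There is one attempt and no reset: what is moved stays moved. The work goes in short steps, Python scripts to look and compute and a tool call to move; the robot and the scene stay as the last step left them, time stands still between calls to the robot, and variables do not carry over. Pictures are saved under pics/ and viewed, at most 14 in all, crops included, and the job is handed in when it is done.

Besides the shell and the picture viewer there is one more tool, called after "Call:" in YAML: its name, and indented under it one key for each argument. arm_command: Moves the arm, as the interface text tells. Its arguments: {"type":"object","properties":{"series":{"type":"array"},"claw":{"type":"number"}},"required":["series"]}

```bash
mkdir -p pics; python3 - <<'E'
from rig import bot, viewer
import cv2,numpy as np
np.set_printoptions(precision=4,suppress=True)
s=bot.observe();print(s['t'],s['tool_pos'],s['tcp_rot'],s['grip_width'])
for n in("top","scene"):
    im=viewer.get_image(n);cv2.imwrite(f"pics/{n}0.png",im[:,:,::-1])
    m=viewer.camera_model(n);print(n,m)
E
```

```text
0.0 [ 0.2714 -0.5344  0.2218] [-3.0536 -0.7308  0.0003] 0.08788967811441882
top {'intrinsics': array([[542.2559,   0.    , 280.8057],
       [  0.    , 542.2559, 216.6809],
       [  0.    ,   0.    ,   1.    ]]), 'cam_to_world': array([[ 0.0187,  0.9801, -0.1974,  0.3501],
       [-0.9997,  0.0217,  0.0131, -0.2331],
       [ 0.0171,  0.1971,  0.9802,  1.1774],
       [ 0.    ,  0.    ,  0.    ,  1.    ]])}
scene {'intrinsics': array([[381.2803,   0.    , 281.5209],
       [  0.    , 381.2803, 204.5784],
       [  0.    ,   0.    ,   1.    ]]), 'cam_to_world': array([[ 0.4968,  0.4435, -0.746 , -0.0501],
       [-0.8677,  0.2704, -0.4171, -0.5992],
       [ 0.0167,  0.8545,  0.5192,  0.478 ],
       [ 0.    ,  0.    ,  0.    ,  1.    ]])}
```

View pics/top0.png

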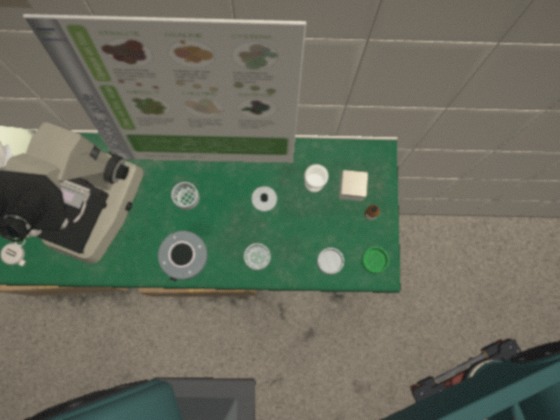

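View pics/scene0.png

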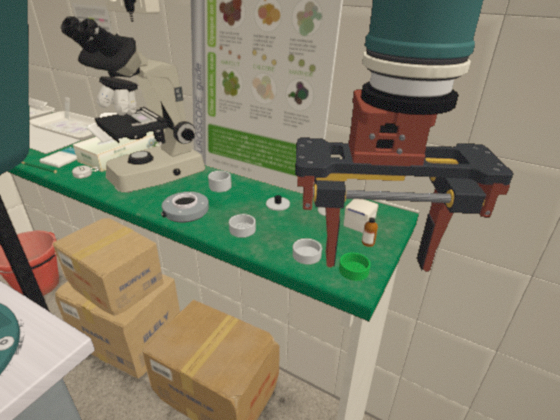

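The top view shows the shaker (182,254), the open-grid coarse sieve (185,195), the lid (263,198), a mesh sieve, probably the fine one (257,257), and a pan (331,261). The jar is at (316,177), the box at (354,185), the bottle at (372,212) and the green decoy at (375,260). Next I'll zoom in and fit circles.

```bash
cat > h.py <<'E'
import cv2,numpy as np
from rig import bot,viewer
np.set_printoptions(precision=4,suppress=True)
def ray(m,u,v,z):
    K=m['intrinsics'];T=m['cam_to_world']
    d=T[:3,:3]@np.array([(u-K[0,2])/K[0,0],-(v-K[1,2])/K[1,1],-1]);o=T[:3,3]
    return o+d*(z-o[2])/d[2]
def proj(m,p):
    K=m['intrinsics'];T=m['cam_to_world']
    c=T[:3,:3].T@(np.array(p)-T[:3,3]);return np.array([K[0,2]+K[0,0]*c[0]/-c[2],K[1,2]+K[1,1]*c[1]/c[2]])
def tool(p):
    s=bot.observe();R=cv2.Rodrigues(np.array(s['tcp_rot']))[0]
    return R.T@(np.array(p)-np.array(s['tool_pos']))
E
python3 - <<'E'
from h import *
im=cv2.imread('pics/top0.png');m=viewer.camera_model('top')
cv2.imwrite('pics/z.png',cv2.resize(im[160:290,150:400],None,fx=3.2,fy=3.2,interpolation=cv2.INTER_CUBIC))
hsv=cv2.cvtColor(im,cv2.COLOR_BGR2HSV)
mk=((hsv[...,1]<110)).astype(np.uint8)*255
for n,(u,v),z in[('shaker',(182,254),.024),('coarse',(185,195),.038),('lid',(263,198),.01),('fine',(257,257),.028),('pan',(331,261),.026),('jar',(316,177),.064),('box',(354,185),.05)]:
    r=26 if n=='shaker' else 18
    w=mk[v-r:v+r,u-r:u+r]
    cs,_=cv2.findContours(w.copy(),cv2.RETR_EXTERNAL,cv2.CHAIN_APPROX_NONE)
    c=max(cs,key=cv2.contourArea);(a,b),rad=cv2.minEnclosingCircle(c)
    print(n,a+u-r,b+v-r,rad,ray(m,a+u-r,b+v-r,z),'nominal px radius',rad/542*1.15)
print(ray(m,372,212,.062))
E
```

```text
shaker 181.8783779144287 254.5 27.227766036987305 [ 0.4954 -0.0391  0.024 ] nominal px radius 0.05777109029988081
coarse 184.09375 192.1875 18.23588752746582 [ 0.6288 -0.0388  0.038 ] nominal px radius 0.038692381285213455
lid 263.70212745666504 202.05319213867188 18.179058074951172 [ 0.6172 -0.2104  0.01  ] nominal px radius 0.03857180218854953
fine 256.68405532836914 251.941969871521 18.655738830566406 [ 0.5037 -0.1985  0.028 ] nominal px radius 0.039583209695851225
pan 328.9174757003784 258.3300971984863 17.25403594970703 [ 0.4935 -0.353   0.026 ] nominal px radius 0.03660911686745956
jar 315.5 176.98571395874023 24.407800674438477 [ 0.6621 -0.3203  0.064 ] nominal px radius 0.05178776895867942
box 353.5 184.5 24.748836517333984 [ 0.6512 -0.4033  0.05  ] nominal px radius 0.052511368994343326
[ 0.589  -0.4401  0.062 ]
```

View pics/z.png

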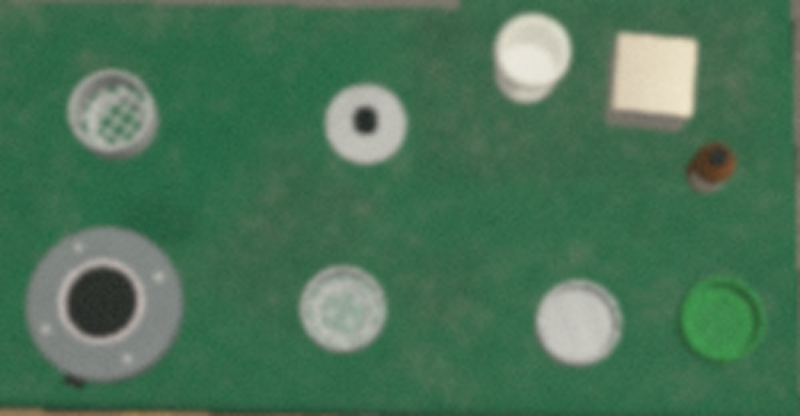

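The crop confirms which piece is which: coarse at top left, fine mesh at bottom middle, solid pan to its right, green decoy at far right. Now I'll work out positions, obstacle clearances and the first approach.

```bash
cat >> h.py <<'E'
P=dict(shaker=(181.6,254.1,.032),coarse=(184.7,194.4,.038),lid=(264.4,198.75,.01),fine=(257.2,255.6,.028),pan=(330.9,260,.026),green=(375,259.5,.026))
E
python3 - <<'E'
from h import *
m=viewer.camera_model('top');s=viewer.camera_model('scene')
for k,(u,v,z) in P.items():
    p=ray(m,u,v,z);print(k,p,'scene',proj(s,p),'tool shift',tool(p))
def tri(a,b):
    A=[ray(m,*a,0.),ray(s,*b,0.)];O=[m['cam_to_world'][:3,3],s['cam_to_world'][:3,3]]
    M=np.zeros((3,3));q=np.zeros(3)
    for x,o in zip(A,O):
        d=(x-o)/np.linalg.norm(x-o);N=np.eye(3)-np.outer(d,d);M+=N;q+=N@o
    return np.linalg.solve(M,q)
print('knob',tri((122,172),(186,133)),'poster foot z0',ray(m,128,160,0),ray(m,293,162,0),'base',[ray(m,u,v,.04) for u,v in((142,170),(95,262),(140,185))])
E
```

```text
shaker [ 0.4952 -0.0398  0.032 ] scene [184.4439 199.3395] tool shift [ 0.4235 -0.3394  0.1905]
coarse [ 0.6239 -0.0404  0.038 ] scene [219.2899 175.313 ] tool shift [ 0.5379 -0.2807  0.1845]
lid [ 0.6248 -0.2117  0.01  ] scene [277.8505 202.8377] tool shift [ 0.4611 -0.1274  0.2122]
fine [ 0.4959 -0.1998  0.028 ] scene [242.4124 220.8288] tool shift [ 0.3516 -0.1965  0.1943]
pan [ 0.49   -0.3573  0.026 ] scene [307.7636 246.5631] tool shift [ 0.275  -0.0587  0.1961]
green [ 0.493  -0.4517  0.026 ] scene [354.5348 261.9405] tool shift [0.235  0.0269 0.1959]
knob [0.6463 0.0753 0.12  ] poster foot z0 [0.7097 0.0975 0.    ] [ 0.7139 -0.2741  0.    ] base [array([0.6757, 0.0544, 0.04  ]), array([0.4738, 0.1386, 0.04  ]), array([0.642 , 0.0564, 0.04  ])]
```

Call:
arm_command:
  series:
    - {"tx": 0.055, "ty": -0.012, "tz": 0.015}
    - {"tx": 0.11, "ty": -0.024, "tz": 0.03}
    - {"tx": 0.165, "ty": -0.036, "tz": 0.05}
    - {"tx": 0.22, "ty": -0.048, "tz": 0.07}
    - {"tx": 0.275, "ty": -0.059, "tz": 0.09}
    - {"tx": 0.275, "ty": -0.059, "tz": 0.09}
    - {"tx": 0.275, "ty": -0.059, "tz": 0.09}
  claw: 1

```text
validation failed for argument at $.se...
```

```bash
python3 - <<'E'
from h import *
s=bot.observe();m=viewer.camera_model('wrist')
cv2.imwrite('pics/w1.png',viewer.get_image('wrist')[:,:,::-1])
print(s['tool_pos'],m);print('pan px',proj(m,[.49,-.3573,.026]))
E
```

```text
[ 0.2714 -0.5344  0.2219] {'intrinsics': array([[312.6412,   0.    , 282.055 ],
       [  0.    , 312.6412, 208.8875],
       [  0.    ,   0.    ,   1.    ]]), 'cam_to_world': array([[ 0.4511,  0.8606,  0.2365,  0.3343],
       [-0.8925,  0.4353,  0.1181, -0.5012],
       [-0.0013, -0.2643,  0.9644,  0.3857],
       [ 0.    ,  0.    ,  0.    ,  1.    ]])}
pan px [ 220.458  -102.2428]
```

View pics/w1.png

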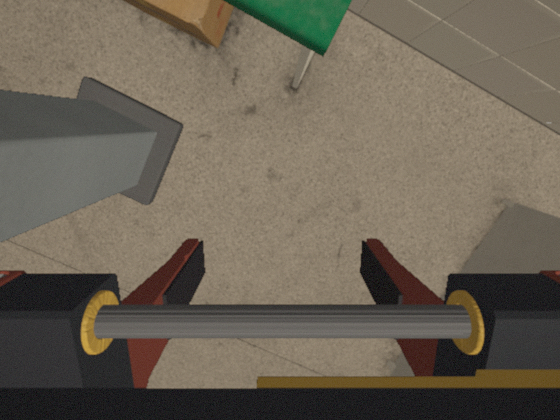

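The move was refused, so this wrist picture still shows the start pose: fingers at the bottom and the table corner at (320,40). I'll retry with all four numbers in every row.

Call:
arm_command:
  series:
    - {"tx": 0.055, "ty": -0.012, "tz": 0.015, "turn": 0.0}
    - {"tx": 0.11, "ty": -0.024, "tz": 0.03, "turn": 0.0}
    - {"tx": 0.165, "ty": -0.036, "tz": 0.05, "turn": 0.0}
    - {"tx": 0.22, "ty": -0.048, "tz": 0.07, "turn": 0.0}
    - {"tx": 0.275, "ty": -0.059, "tz": 0.09, "turn": 0.0}
    - {"tx": 0.275, "ty": -0.059, "tz": 0.09, "turn": 0.0}
    - {"tx": 0.275, "ty": -0.059, "tz": 0.09, "turn": 0.0}
  claw: 1

```text
t: 1.02
tool_pos: [0.4899, -0.3578, 0.1325]
tcp_rot: [-3.055, -0.733, 0.001]
ft_force: [-0.7, -0.3, 0.4]
grip_width: 0.0879
finger_force: 0.0
```

```bash
python3 - <<'E'
from h import *
m=viewer.camera_model('wrist')
cv2.imwrite('pics/w2.png',viewer.get_image('wrist')[:,:,::-1])
print('pan px',proj(m,[.49,-.3573,.026]), proj(m,[.493,-.4517,.026]),proj(m,[.496,-.2,.028]))
E
```

```text
pan px [283.2256 205.221 ] [375.4455 246.9398] [116.0302 115.92  ]
```

View pics/w2.png

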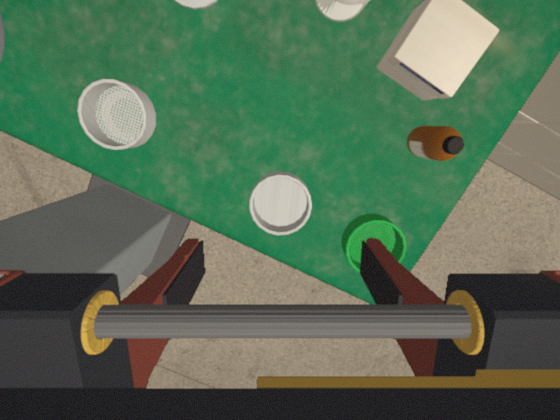

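The wrist view shows the pan rim at (281,203) against a prediction of (283,205), and green at (375,245) against (375,247). The top-view positions are good to 1–2 mm.

```bash
python3 - <<'E'
from h import *
m=viewer.camera_model('wrist')
p=ray(m,281,203.5,.026);p[2]=.004;print(p,tool(p))
f=ray(m,117,114,.028);print('fine',f)
E
```

```text
[ 0.4902 -0.3556  0.004 ] [ 0.0019 -0.0024  0.1289]
fine [ 0.4977 -0.2008  0.028 ]
```

Call:
arm_command:
  series:
    - {"tx": 0.001, "ty": -0.001, "tz": 0.05, "turn": 0.0}
    - {"tx": 0.001, "ty": -0.002, "tz": 0.09, "turn": 0.0}
    - {"tx": 0.001, "ty": -0.002, "tz": 0.115, "turn": 0.0}
    - {"tx": 0.001, "ty": -0.002, "tz": 0.128, "turn": 0.0}
    - {"tx": 0.001, "ty": -0.002, "tz": 0.128, "turn": 0.0}
    - {"tx": 0.001, "ty": -0.002, "tz": 0.128, "turn": 0.0}

```text
t: 1.82
tool_pos: [0.4906, -0.3567, 0.0059]
tcp_rot: [3.054, 0.73, 0.002]
ft_force: [-0.2, 0.1, -0.0]
grip_width: 0.0879
finger_force: 0.0
```

Call:
arm_command:
  series:
    - {"tx": 0, "ty": 0, "tz": 0, "turn": 0}
    - {"tx": 0, "ty": 0, "tz": 0, "turn": 0}
    - {"tx": 0, "ty": 0, "tz": 0, "turn": 0}
    - {"tx": 0, "ty": 0, "tz": 0, "turn": 0}
    - {"tx": 0, "ty": 0, "tz": 0, "turn": 0}
    - {"tx": 0, "ty": 0, "tz": 0, "turn": 0}
  claw: -1

```text
t: 2.58
tool_pos: [0.4902, -0.3556, 0.0048]
tcp_rot: [3.055, 0.731, 0.0]
ft_force: [-0.5, 1.1, 3.9]
grip_width: 0.0559
finger_force: 30.0
```

Call:
arm_command:
  series:
    - {"tx": 0, "ty": 0, "tz": -0.03, "turn": 0}
    - {"tx": 0, "ty": 0, "tz": -0.07, "turn": 0}
    - {"tx": 0.015, "ty": -0.03, "tz": -0.1, "turn": 0}
    - {"tx": 0.04, "ty": -0.075, "tz": -0.1, "turn": 0}
    - {"tx": 0.065, "ty": -0.125, "tz": -0.1, "turn": 0}
    - {"tx": 0.09, "ty": -0.175, "tz": -0.1, "turn": 0}
    - {"tx": 0.115, "ty": -0.22, "tz": -0.1, "turn": 0}
    - {"tx": 0.135, "ty": -0.26, "tz": -0.1, "turn": 0}
    - {"tx": 0.147, "ty": -0.279, "tz": -0.1, "turn": 0}
    - {"tx": 0.147, "ty": -0.279, "tz": -0.1, "turn": 0}
    - {"tx": 0.147, "ty": -0.279, "tz": -0.1, "turn": 0}

```text
t: 3.95
tool_pos: [0.4949, -0.0408, 0.1046]
tcp_rot: [3.055, 0.732, -0.0]
ft_force: [0.1, 0.1, -0.8]
grip_width: 0.0558
finger_force: 30.0
```

```bash
python3 - <<'E'
from h import *
s=bot.observe();m=viewer.camera_model('wrist')
cv2.imwrite('pics/w3.png',viewer.get_image('wrist')[:,:,::-1])
print(s['tool_pos'],tool([.4952,-.0398,.03]),'shaker px',proj(m,[.4952,-.0398,.032]), 'fine',proj(m,[.4975,-.2005,.028]),'coarse',proj(m,[.6239,-.0404,.038]))
E
```

```text
[ 0.4949 -0.0408  0.1046] [ 0.0008 -0.0011  0.0746] shaker px [282.8625 215.7532] fine [450.561  292.8575] coarse [370.0725  55.1687]
```

View pics/w3.png

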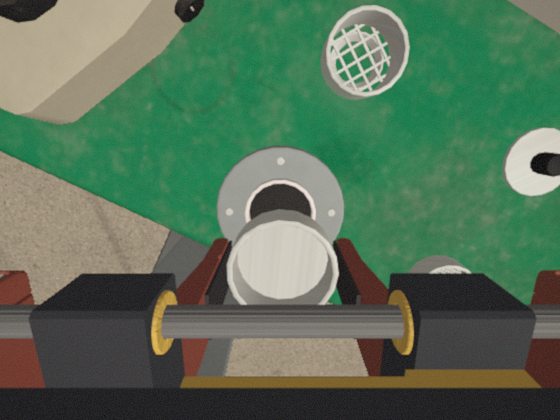

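The collar shows at about (281,213) with the pan above it. I shift about 2 mm and lower.

Call:
arm_command:
  series:
    - {"tx": 0.002, "ty": -0.002, "tz": 0.03, "turn": 0}
    - {"tx": 0.002, "ty": -0.002, "tz": 0.055, "turn": 0}
    - {"tx": 0.002, "ty": -0.002, "tz": 0.065, "turn": 0}
    - {"tx": 0.002, "ty": -0.002, "tz": 0.07, "turn": 0}
    - {"tx": 0.002, "ty": -0.002, "tz": 0.074, "turn": 0}
    - {"tx": 0.002, "ty": -0.002, "tz": 0.074, "turn": 0}
    - {"tx": 0.002, "ty": -0.002, "tz": 0.074, "turn": 0}
    - {"tx": 0.002, "ty": -0.002, "tz": 0.074, "turn": 0}

```text
t: 5.0
tool_pos: [0.4963, -0.0379, 0.031]
tcp_rot: [3.055, 0.731, 0.002]
ft_force: [1.1, -2.3, -0.9]
grip_width: 0.0558
finger_force: 30.0
```

Call:
arm_command:
  series:
    - {"tx": 0, "ty": 0, "tz": 0, "turn": 0}
    - {"tx": 0, "ty": 0, "tz": 0, "turn": 0}
    - {"tx": 0, "ty": 0, "tz": 0, "turn": 0}
    - {"tx": 0, "ty": 0, "tz": 0, "turn": 0}
    - {"tx": 0, "ty": 0, "tz": -0.02, "turn": 0}
    - {"tx": 0, "ty": 0, "tz": -0.06, "turn": 0}
    - {"tx": 0, "ty": 0, "tz": -0.1, "turn": 0}
    - {"tx": 0, "ty": 0, "tz": -0.1, "turn": 0}
    - {"tx": 0, "ty": 0, "tz": -0.1, "turn": 0}
  claw: 1

```text
t: 6.12
tool_pos: [0.4953, -0.0375, 0.1302]
tcp_rot: [-3.055, -0.731, 0.001]
ft_force: [0.2, -0.2, -0.7]
grip_width: 0.0876
finger_force: 0.0
```

```bash
python3 - <<'E'
from h import *
s=bot.observe();m=viewer.camera_model('wrist')
w=viewer.get_image('wrist')[:,:,::-1];sc=viewer.get_image('scene')[:,:,::-1]
a=cv2.resize(w[130:290,180:480],(600,320));b=cv2.resize(sc[150:250,130:310],(600,333))
cv2.imwrite('pics/c4.png',np.vstack([a[:280],b[:320]]))
print(s['tool_pos'],'pan home px',proj(m,[.4963,-.0379,.052]),'fine tool',tool([.4977,-.2008,.004]),proj(m,[.4977,-.2008,.028]))
E
```

```text
[ 0.4953 -0.0375  0.1302] pan home px [284.9302 213.6793] fine tool [-0.0709  0.1474  0.1253] [439.65   280.2411]
```

View pics/c4.png

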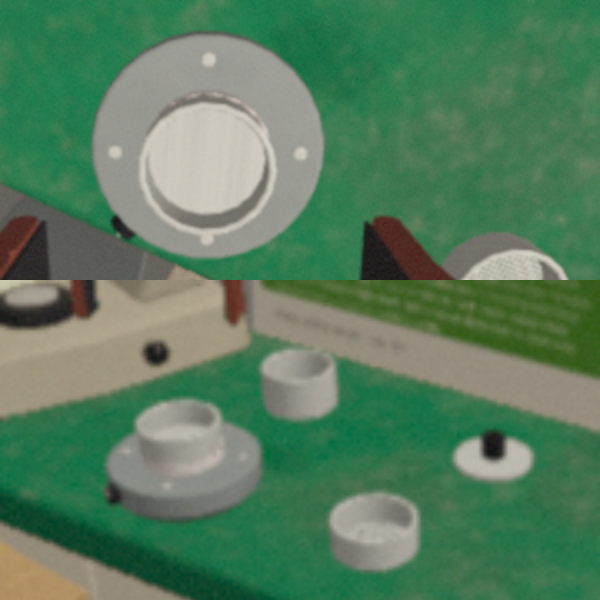

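The pan is seated: its rim at wrist pixel (284,214) matches the prediction, and it looks level in the scene crop. Next is the fine sieve.

Call:
arm_command:
  series:
    - {"tx": -0.02, "ty": 0.04, "tz": 0, "turn": 0}
    - {"tx": -0.043, "ty": 0.09, "tz": 0.0, "turn": 0}
    - {"tx": -0.06, "ty": 0.13, "tz": 0.02, "turn": 0}
    - {"tx": -0.071, "ty": 0.147, "tz": 0.05, "turn": 0}
    - {"tx": -0.071, "ty": 0.147, "tz": 0.08, "turn": 0}
    - {"tx": -0.071, "ty": 0.147, "tz": 0.11, "turn": 0}
    - {"tx": -0.071, "ty": 0.147, "tz": 0.125, "turn": 0}
    - {"tx": -0.071, "ty": 0.147, "tz": 0.125, "turn": 0}
    - {"tx": -0.071, "ty": 0.147, "tz": 0.125, "turn": 0}

```text
t: 7.35
tool_pos: [0.4995, -0.201, 0.0062]
tcp_rot: [3.055, 0.731, 0.001]
ft_force: [0.3, 0.0, 0.1]
grip_width: 0.0877
finger_force: 0.0
```

Call:
arm_command:
  series:
    - {"tx": 0, "ty": 0, "tz": 0, "turn": 0}
    - {"tx": 0, "ty": 0, "tz": 0, "turn": 0}
    - {"tx": 0, "ty": 0, "tz": 0, "turn": 0}
    - {"tx": 0, "ty": 0, "tz": 0, "turn": 0}
    - {"tx": 0, "ty": 0, "tz": 0, "turn": 0}
    - {"tx": 0, "ty": 0, "tz": 0, "turn": 0}
  claw: -1

```text
t: 8.1
tool_pos: [0.4989, -0.2007, 0.0058]
tcp_rot: [-3.055, -0.731, 0.0]
ft_force: [-0.4, 1.4, 5.0]
grip_width: 0.0548
finger_force: 30.0
```

```bash
python3 - <<'E'
from h import *
s=bot.observe();print(s['tool_pos'],tool([.4963,-.0379,.15]),tool([.4963,-.0379,s['tool_pos'][2]+.046]))
E
```

```text
[ 0.4989 -0.2007  0.0058] [ 0.0714 -0.1464 -0.1442] [ 0.0714 -0.1464 -0.046 ]
```

The opening reads 54.8 mm rather than 56, so I'll lift and check the grip.

Call:
arm_command:
  series:
    - {"tx": 0, "ty": 0, "tz": -0.03, "turn": 0}
    - {"tx": 0, "ty": 0, "tz": -0.07, "turn": 0}
    - {"tx": 0, "ty": 0, "tz": -0.11, "turn": 0}
    - {"tx": 0, "ty": 0, "tz": -0.11, "turn": 0}
    - {"tx": 0, "ty": 0, "tz": -0.11, "turn": 0}

```text
t: 8.72
tool_pos: [0.4984, -0.2006, 0.1148]
tcp_rot: [-3.055, -0.731, 0.001]
ft_force: [0.0, 0.4, -0.8]
grip_width: 0.0548
finger_force: 30.0
```

```bash
python3 - <<'E'
from h import *
s=bot.observe();m=viewer.camera_model('wrist');print(s['tool_pos'],s['grip_width'])
w=viewer.get_image('wrist')[:,:,::-1];sc=viewer.get_image('scene')[:,:,::-1]
p3=cv2.imread('pics/w3.png')
cv2.imwrite('pics/c5.png',np.vstack([np.hstack([w[190:350,160:440],p3[190:350,160:440]]),cv2.resize(sc[80:250,150:330],(560,529))[:420]]))
E
```

```text
[ 0.4984 -0.2006  0.1148] 0.05476784175140983
```

View pics/c5.png

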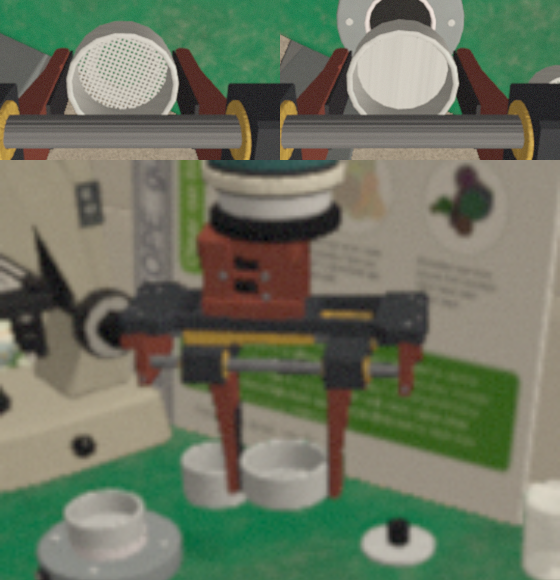

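The fine sieve is gripped upright, but its rim top is at row 223 where the pan's was at 210, so it sits a few mm off the tool's x centre. I'll quantify that.

```bash
python3 - <<'E'
from h import *
s=bot.observe();m=viewer.camera_model('wrist');R=cv2.Rodrigues(np.array(s['tcp_rot']))[0];t=np.array(s['tool_pos'])
for dx in(-.008,-.004,0,.004):
    print(dx,[proj(m,t+R@np.array(v)).round(1) for v in([dx+.028,0,-.0222],[dx,.028,-.0222],[dx,-.028,-.0222],[dx+.028,0,-.0215])])
for n in('w3','c5'):
    im=cv2.imread(f'pics/{n}.png')
    x=284 if n=='w3' else 124;y0=150 if n=='w3' else 10
    g=cv2.cvtColor(im,cv2.COLOR_BGR2HSV)[y0:y0+100,x-1:x+2].mean(1).round(0);print(n,y0,g[::1,1].astype(int),g[:,2].astype(int))
print(t,tool([.4963,-.0379,.052]))
E
```

```text
-0.008 [array([285. , 233.7]), array([340.6, 286. ]), array([229.4, 286.2]), array([285. , 233.2])]
-0.004 [array([285. , 225.8]), array([340.9, 278.8]), array([229., 279.]), array([285. , 225.3])]
0 [array([285. , 217.7]), array([341.3, 271.5]), array([228.7, 271.7]), array([285. , 217.3])]
0.004 [array([285. , 209.6]), array([341.7, 264.1]), array([228.3, 264.4]), array([285. , 209.2])]
w3 150 [12 12 12 11 12 13 13 11 15 14 16 14 16 15 14 11 12 12 12 13 11 12 11 12
 12 12 11 11 21 27 23 21 22 27 34 28 17 31 23 38 34 35 39 28 29 37 21 34
 19 17 33 21 33 39 23 31 30 26 30 25 26 22 21 24 24 28 23 20 26 23 23 19
 18 18 20 19 20 18 20 19 19 21 19 19 20 20 19 19 20 20 20 20 19 19 19 19
 21 21 20 20] [162 163 163 165 164 163 162 163 166 176 189 191 183 172 163 159 158 160
 160 160 160 159 161 161 161 162 159 157 148 163 213 231 231 189  94  52
  51  55  55  57  52  55  55  56  56  52  53  54  53  55  55  53  57  56
  55  52  55  54  55  83 112 121 122 121 119 120 122 123 122 124 155 194
 209 208 205 203 207 208 209 209 208 208 209 208 209 209 209 209 211 210
 210 210 210 211 209 210 211 2
[... 183 characters left out ...]
1  20  18  20  26  21  20  22  41  25  20  21  24  21
  22  20  20  29  29  19  20  30  27  20  19  19  22  22  21  19  29  28
  22  21  29  22  21  21  21  21  23  21  22  23  24  22  20  21  20  20
  21  25  30  20  21  29  26  21  20  22] [130 130 129 131 128 130 128 130 132 132 129 121 124 126 123 121 124 123
 120 121 121 119 127 172 204 214 211 209 198 187 189 194 204 199 173 155
 186 204 182 162 183 204 205 193 181 190 205 186 165 165 197 198 182 180
 198 208 201 179 167 193 195 170 164 197 206 200 189 188 201 195 170 162
 193 197 182 177 198 206 203 193 186 203 201 181 177 200 200 192 194 201
 206 191 165 186 196 185 179 196 184 146]
[ 0.4978 -0.2002  0.1141] [ 0.0722 -0.1453  0.0623]
```

The visible near rim gives offsets of only −2.6 mm (fine) against −1.5 mm (pan), which is harmless. I'll carry it over and lower it.

Call:
arm_command:
  series:
    - {"tx": 0.022, "ty": -0.045, "tz": 0, "turn": 0}
    - {"tx": 0.045, "ty": -0.09, "tz": 0, "turn": 0}
    - {"tx": 0.063, "ty": -0.128, "tz": 0, "turn": 0}
    - {"tx": 0.073, "ty": -0.146, "tz": 0, "turn": 0}
    - {"tx": 0.073, "ty": -0.146, "tz": 0.01, "turn": 0}
    - {"tx": 0.073, "ty": -0.146, "tz": 0.03, "turn": 0}
    - {"tx": 0.073, "ty": -0.146, "tz": 0.045, "turn": 0}
    - {"tx": 0.073, "ty": -0.146, "tz": 0.053, "turn": 0}
    - {"tx": 0.073, "ty": -0.146, "tz": 0.058, "turn": 0}
    - {"tx": 0.073, "ty": -0.146, "tz": 0.062, "turn": 0}
    - {"tx": 0.073, "ty": -0.146, "tz": 0.062, "turn": 0}
    - {"tx": 0.073, "ty": -0.146, "tz": 0.062, "turn": 0}

```text
t: 10.32
tool_pos: [0.4983, -0.0376, 0.054]
tcp_rot: [3.055, 0.731, 0.001]
ft_force: [0.8, 0.3, -1.5]
grip_width: 0.0551
finger_force: 30.0
```

Call:
arm_command:
  series:
    - {"tx": -0.001, "ty": 0, "tz": 0.001, "turn": 0}
    - {"tx": -0.001, "ty": 0, "tz": 0.001, "turn": 0}
    - {"tx": -0.001, "ty": 0, "tz": 0.001, "turn": 0}

```text
t: 10.7
tool_pos: [0.4971, -0.038, 0.0527]
tcp_rot: [-3.055, -0.731, -0.0]
ft_force: [0.6, -0.0, -0.9]
grip_width: 0.0547
finger_force: 30.0
```

Call:
arm_command:
  series:
    - {"tx": 0, "ty": 0, "tz": 0.0005, "turn": 0}
    - {"tx": 0, "ty": 0, "tz": 0.0005, "turn": 0}
    - {"tx": 0, "ty": 0, "tz": 0.0005, "turn": 0}
    - {"tx": 0, "ty": 0, "tz": 0.0005, "turn": 0}
    - {"tx": 0, "ty": 0, "tz": -0.02, "turn": 0}
    - {"tx": 0, "ty": 0, "tz": -0.06, "turn": 0}
    - {"tx": 0, "ty": 0, "tz": -0.09, "turn": 0}
    - {"tx": 0, "ty": 0, "tz": -0.09, "turn": 0}
    - {"tx": 0, "ty": 0, "tz": -0.09, "turn": 0}
  claw: 1

```text
t: 11.82
tool_pos: [0.4965, -0.0379, 0.142]
tcp_rot: [-3.055, -0.731, 0.001]
ft_force: [0.1, -0.4, 0.7]
grip_width: 0.0878
finger_force: 0.0
```

```bash
python3 - <<'E'
from h import *
s=bot.observe();m=viewer.camera_model('wrist')
w=viewer.get_image('wrist')[:,:,::-1];sc=viewer.get_image('scene')[:,:,::-1]
a=w[0:280,100:460];b=cv2.resize(sc[145:245,130:230],(300,300))[:280]
cv2.imwrite('pics/c6.png',cv2.resize(np.hstack([a,b]),(792,336)))
print(s['tool_pos'],'fine home px',proj(m,[.497,-.038,.074]),'coarse',proj(m,[.6239,-.0404,.038]),proj(m,[.6239,-.0404,.006]),tool([.6239,-.0404,.014]))
E
```

```text
[ 0.4965 -0.0379  0.142 ] fine home px [284.3191 217.7769] coarse [359.373   68.7758] [350.8042  74.7829] [0.1131 0.0604 0.1271]
```

View pics/c6.png

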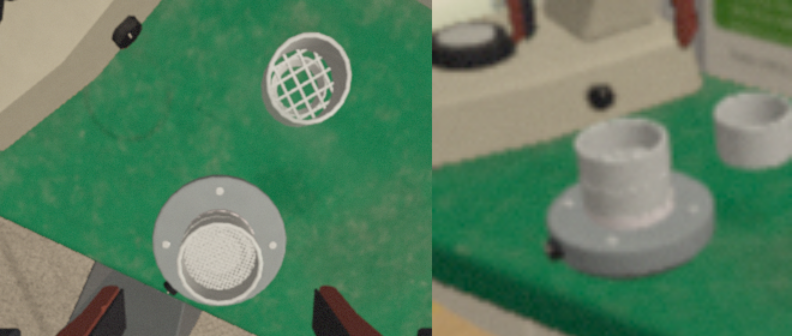

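The fine sieve is home and level: rim at about (283,217) against a predicted (284,218). The coarse rim centre is near (358,66).

```bash
python3 - <<'E'
from h import *
m=viewer.camera_model('wrist')
p=ray(m,358.3,66.5,.038);print(p,tool([*p[:2],.014]))
E
```

```text
[ 0.6241 -0.0386  0.038 ] [0.1141 0.0588 0.1271]
```

Call:
arm_command:
  series:
    - {"tx": 0.035, "ty": 0.018, "tz": 0, "turn": 0}
    - {"tx": 0.075, "ty": 0.039, "tz": 0, "turn": 0}
    - {"tx": 0.103, "ty": 0.053, "tz": 0.01, "turn": 0}
    - {"tx": 0.114, "ty": 0.059, "tz": 0.03, "turn": 0}
    - {"tx": 0.114, "ty": 0.059, "tz": 0.06, "turn": 0}
    - {"tx": 0.114, "ty": 0.059, "tz": 0.07, "turn": 0}
    - {"tx": 0.114, "ty": 0.059, "tz": 0.07, "turn": 0}
    - {"tx": 0.114, "ty": 0.059, "tz": 0.07, "turn": 0}

```text
t: 12.92
tool_pos: [0.6259, -0.0392, 0.0734]
tcp_rot: [3.055, 0.731, 0.002]
ft_force: [0.1, -0.7, 0.5]
grip_width: 0.0878
finger_force: 0.0
```

```bash
python3 - <<'E'
from h import *
s=bot.observe();m=viewer.camera_model('wrist');print(s['tool_pos'],proj(m,[.6241,-.0386,.038]),tool([.6241,-.0386,.014]))
w=viewer.get_image('wrist')[:,:,::-1];t=viewer.get_image('top')[:,:,::-1];sc=viewer.get_image('scene')[:,:,::-1]
cv2.imwrite('pics/c7.png',np.hstack([cv2.resize(w[100:320,150:420],(360,293)),cv2.resize(sc[40:210,100:350],(431,293))]))
E
```

```text
[ 0.6259 -0.0392  0.0734] [282.2256 234.4841] [-0.0014 -0.0014  0.0594]
```

View pics/c7.png

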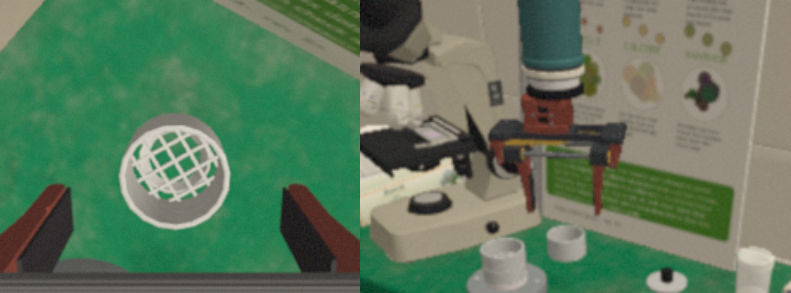

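The coarse rim is at about (281,233), centred between the fingers. Before descending I check the microscope's focus knob beside the gripper body.

```bash
python3 - <<'E'
import cv2,numpy as np
t=cv2.imread('pics/top0.png')[140:220,80:160];s=cv2.imread('pics/scene0.png')[100:180,150:230]
cv2.imwrite('pics/c8.png',np.hstack([cv2.resize(i,(400,400),interpolation=cv2.INTER_CUBIC) for i in(t,s)]))
E
```

```text
(no output)
```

View pics/c8.png

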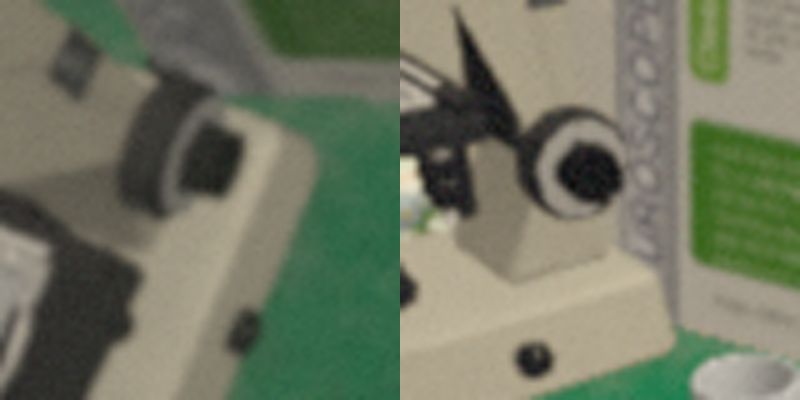

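The knob's tip is near (0.65, 0.065, 0.12), about 25 mm from the body's nearest corner, and the poster is more than 10 mm clear. I descend and grip.

Call:
arm_command:
  series:
    - {"tx": 0, "ty": -0.001, "tz": 0.02, "turn": 0}
    - {"tx": 0, "ty": -0.001, "tz": 0.04, "turn": 0}
    - {"tx": 0, "ty": -0.001, "tz": 0.053, "turn": 0}
    - {"tx": 0, "ty": -0.001, "tz": 0.058, "turn": 0}
    - {"tx": 0, "ty": -0.001, "tz": 0.058, "turn": 0}
    - {"tx": 0, "ty": -0.001, "tz": 0.058, "turn": 0}

```text
t: 13.82
tool_pos: [0.6256, -0.0383, 0.0153]
tcp_rot: [3.055, 0.731, 0.002]
ft_force: [0.7, -0.2, -0.5]
grip_width: 0.0876
finger_force: 0.0
```

Call:
arm_command:
  series:
    - {"tx": 0, "ty": 0, "tz": 0, "turn": 0}
    - {"tx": 0, "ty": 0, "tz": 0, "turn": 0}
    - {"tx": 0, "ty": 0, "tz": 0, "turn": 0}
    - {"tx": 0, "ty": 0, "tz": 0, "turn": 0}
    - {"tx": 0, "ty": 0, "tz": 0, "turn": 0}
    - {"tx": 0, "ty": 0, "tz": 0, "turn": 0}
  claw: -1

```text
t: 14.58
tool_pos: [0.625, -0.0381, 0.0147]
tcp_rot: [-3.055, -0.731, -0.0]
ft_force: [-0.8, -0.2, 0.3]
grip_width: 0.056
finger_force: 30.0
```

Call:
arm_command:
  series:
    - {"tx": 0, "ty": 0, "tz": -0.03, "turn": 0}
    - {"tx": 0, "ty": 0, "tz": -0.07, "turn": 0}
    - {"tx": 0, "ty": 0, "tz": -0.11, "turn": 0}
    - {"tx": 0, "ty": 0, "tz": -0.11, "turn": 0}
    - {"tx": 0, "ty": 0, "tz": -0.11, "turn": 0}

```text
t: 15.2
tool_pos: [0.6243, -0.0381, 0.1239]
tcp_rot: [-3.055, -0.731, 0.002]
ft_force: [0.0, 0.8, -1.1]
grip_width: 0.056
finger_force: 30.0
```

```bash
python3 - <<'E'
from h import *
s=bot.observe();m=viewer.camera_model('wrist');R=cv2.Rodrigues(np.array(s['tcp_rot']))[0];t=np.array(s['tool_pos'])
im=viewer.get_image('wrist')[:,:,::-1];cv2.imwrite('pics/w9.png',im)
print(t,s['grip_width'],tool([.497,-.038,.082]))
for dx in(-.004,0):print(dx,proj(m,t+R@np.array([dx+.028,0,-.024])).round(1))
g=cv2.cvtColor(im,cv2.COLOR_BGR2HSV)[180:260,284:287].mean(1).round(0).astype(int);print(g[:,1],g[:,2])
E
```

```text
[ 0.6243 -0.0381  0.1239] 0.056014197477886205 [-0.113  -0.0573  0.0416]
-0.004 [285.1 227. ]
0 [285.1 218.9]
[131 128 129 121 111 106 108 112 111 118 115 113 117 121 126 126 138 145
 156 165 165 163 164 117  38  24  25  23  22  22  21  23  22  23  23  24
  24  25  22  25  20  18  16  18  19  18  34  60  23  20  18  23  46 132
 190 174 178 181 179 178 176 165 166 168 180 117  40  23  21  20  27  46
  28  20  20  20  22  26  49  94] [128 127 126 129 131 134 134 135 136 135 138 139 137 136 134 135 133 132
 131 129 129 132 133 130 124 126 124 126 126 126 126 127 124 126 128 130
 131 129 126 125 153 199 213 214 213 200 179 154 177 210 213 201 167 138
 130 135 133 132 134 135 135 136 137 137 133 133 151 188 212 212 189 174
 186 197 211 211 207 195 173 153]
```

Call:
arm_command:
  series:
    - {"tx": -0.035, "ty": -0.018, "tz": 0, "turn": 0}
    - {"tx": -0.075, "ty": -0.038, "tz": 0, "turn": 0}
    - {"tx": -0.103, "ty": -0.052, "tz": 0, "turn": 0}
    - {"tx": -0.114, "ty": -0.057, "tz": 0, "turn": 0}
    - {"tx": -0.114, "ty": -0.057, "tz": 0, "turn": 0}
    - {"tx": -0.114, "ty": -0.057, "tz": 0.015, "turn": 0}
    - {"tx": -0.114, "ty": -0.057, "tz": 0.027, "turn": 0}
    - {"tx": -0.114, "ty": -0.057, "tz": 0.034, "turn": 0}
    - {"tx": -0.114, "ty": -0.057, "tz": 0.038, "turn": 0}
    - {"tx": -0.114, "ty": -0.057, "tz": 0.041, "turn": 0}
    - {"tx": -0.114, "ty": -0.057, "tz": 0.041, "turn": 0}
    - {"tx": -0.114, "ty": -0.057, "tz": 0.041, "turn": 0}

```text
t: 16.75
tool_pos: [0.4978, -0.039, 0.0839]
tcp_rot: [3.055, 0.731, 0.001]
ft_force: [0.3, 0.0, -0.8]
grip_width: 0.0557
finger_force: 30.0
```

Call:
arm_command:
  series:
    - {"tx": 0, "ty": 0, "tz": 0, "turn": 0}
    - {"tx": 0, "ty": 0, "tz": 0, "turn": 0}

```text
t: 17.0
tool_pos: [0.4977, -0.039, 0.0839]
tcp_rot: [3.055, 0.731, 0.001]
ft_force: [0.2, 0.6, -1.1]
grip_width: 0.0557
finger_force: 30.0
```

Call:
arm_command:
  series:
    - {"tx": 0, "ty": 0, "tz": 0.001, "turn": 0}
    - {"tx": 0, "ty": 0, "tz": 0.001, "turn": 0}
    - {"tx": 0, "ty": 0, "tz": 0.001, "turn": 0}

```text
t: 17.38
tool_pos: [0.4977, -0.039, 0.0828]
tcp_rot: [3.055, 0.731, 0.0]
ft_force: [-0.4, -0.0, 1.9]
grip_width: 0.0561
finger_force: 30.0
```

Call:
arm_command:
  series:
    - {"tx": 0, "ty": 0, "tz": 0, "turn": 0}
    - {"tx": 0, "ty": 0, "tz": 0, "turn": 0}
    - {"tx": 0, "ty": 0, "tz": 0, "turn": 0}
    - {"tx": 0, "ty": 0, "tz": 0, "turn": 0}
    - {"tx": 0, "ty": 0, "tz": -0.02, "turn": 0}
    - {"tx": 0, "ty": 0, "tz": -0.06, "turn": 0}
    - {"tx": 0, "ty": 0, "tz": -0.09, "turn": 0}
    - {"tx": 0, "ty": 0, "tz": -0.09, "turn": 0}
    - {"tx": 0, "ty": 0, "tz": -0.09, "turn": 0}
  claw: 1

```text
t: 18.5
tool_pos: [0.4969, -0.0388, 0.172]
tcp_rot: [-3.055, -0.731, 0.001]
ft_force: [-0.4, -0.1, 0.4]
grip_width: 0.0878
finger_force: 0.0
```

```bash
python3 - <<'E'
from h import *
s=bot.observe();m=viewer.camera_model('wrist')
w=viewer.get_image('wrist')[:,:,::-1];sc=viewer.get_image('scene')[:,:,::-1]
a=w[100:380,190:560];b=cv2.resize(sc[125:225,130:230],(300,300))[:280]
cv2.imwrite('pics/c10.png',cv2.resize(np.hstack([a,b]),(788,329)))
print(s['tool_pos'],'home px',proj(m,[.497,-.038,.106]),'lid',proj(m,[.6248,-.2117,.01]),tool([.6248,-.2117,.012]))
E
```

```text
[ 0.4969 -0.0388  0.172 ] home px [283.0647 218.5275] lid [488.4789 158.162 ] [0.0364 0.2126 0.159 ]
```

View pics/c10.png

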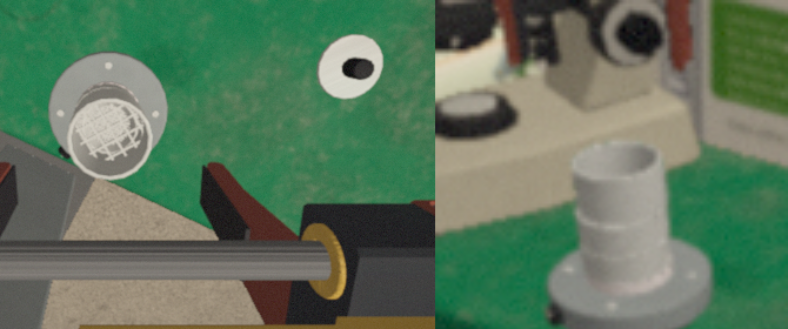

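The coarse sieve is seated straight; the lid disc is at (488,157), matching the prediction of (488,158). I pick the lid by its knob.

Call:
arm_command:
  series:
    - {"tx": 0.005, "ty": 0.045, "tz": 0, "turn": 0}
    - {"tx": 0.015, "ty": 0.1, "tz": 0, "turn": 0}
    - {"tx": 0.025, "ty": 0.15, "tz": 0, "turn": 0}
    - {"tx": 0.033, "ty": 0.195, "tz": 0.02, "turn": 0}
    - {"tx": 0.037, "ty": 0.212, "tz": 0.05, "turn": 0}
    - {"tx": 0.037, "ty": 0.212, "tz": 0.09, "turn": 0}
    - {"tx": 0.037, "ty": 0.212, "tz": 0.125, "turn": 0}
    - {"tx": 0.037, "ty": 0.212, "tz": 0.148, "turn": 0}
    - {"tx": 0.037, "ty": 0.212, "tz": 0.157, "turn": 0}
    - {"tx": 0.037, "ty": 0.212, "tz": 0.157, "turn": 0}
    - {"tx": 0.037, "ty": 0.212, "tz": 0.157, "turn": 0}

```text
t: 19.98
tool_pos: [0.6272, -0.2115, 0.0165]
tcp_rot: [3.055, 0.731, 0.002]
ft_force: [0.9, 0.6, -0.1]
grip_width: 0.0875
finger_force: 0.0
```

Call:
arm_command:
  series:
    - {"tx": 0, "ty": 0, "tz": 0, "turn": 0}
    - {"tx": 0, "ty": 0, "tz": 0, "turn": 0}
    - {"tx": 0, "ty": 0, "tz": 0, "turn": 0}
    - {"tx": 0, "ty": 0, "tz": 0, "turn": 0}
    - {"tx": 0, "ty": 0, "tz": 0, "turn": 0}
    - {"tx": 0, "ty": 0, "tz": 0, "turn": 0}
    - {"tx": 0, "ty": 0, "tz": 0, "turn": 0}
    - {"tx": 0, "ty": 0, "tz": 0, "turn": 0}
  claw: -1

```text
t: 20.98
tool_pos: [0.6265, -0.2112, 0.0156]
tcp_rot: [-3.055, -0.731, 0.0]
ft_force: [-0.0, 0.1, -0.6]
grip_width: 0.0169
finger_force: 30.0
```

Call:
arm_command:
  series:
    - {"tx": 0, "ty": 0, "tz": -0.03, "turn": 0}
    - {"tx": 0, "ty": 0, "tz": -0.07, "turn": 0}
    - {"tx": 0, "ty": 0, "tz": -0.13, "turn": 0}
    - {"tx": 0, "ty": 0, "tz": -0.145, "turn": 0}
    - {"tx": 0, "ty": 0, "tz": -0.145, "turn": 0}
    - {"tx": 0, "ty": 0, "tz": -0.145, "turn": 0}

```text
t: 21.72
tool_pos: [0.625, -0.2106, 0.1585]
tcp_rot: [-3.053, -0.731, 0.005]
ft_force: [-0.2, -0.4, -0.9]
grip_width: 0.0171
finger_force: 30.0
```

```bash
python3 - <<'E'
from h import *
s=bot.observe();m=viewer.camera_model('wrist');R=cv2.Rodrigues(np.array(s['tcp_rot']))[0];t=np.array(s['tool_pos'])
w=viewer.get_image('wrist')[:,:,::-1];sc=viewer.get_image('scene')[:,:,::-1]
cv2.imwrite('pics/c11.png',np.hstack([cv2.resize(w[170:350,170:400],(383,300)),cv2.resize(sc[40:240,130:400],(405,300))]))
print(t,s['grip_width'],tool([.497,-.0385,.14]))
for dx in(-.004,0,.004):print(dx,[proj(m,t+R@np.array(v)).round(1) for v in([dx+.028,0,.002],[dx,.028,.002],[dx,-.028,.002])])
E
```

```text
[ 0.625  -0.2106  0.1585] 0.017072429750788043 [-0.0363 -0.2114  0.019 ]
-0.004 [array([284.7, 211.9]), array([333.3, 258.7]), array([235.9, 258.8])]
0 [array([284.7, 204.9]), array([333.6, 252.2]), array([235.7, 252.4])]
0.004 [array([284.7, 197.8]), array([333.9, 245.7]), array([235.4, 245.8])]
```

View pics/c11.png

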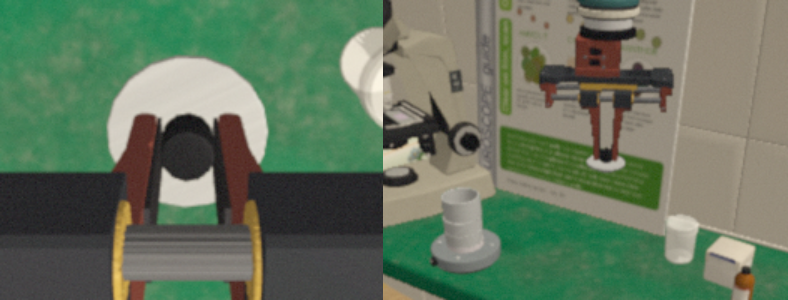

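The lid hangs level and centred, with its disc's top edge at row 204. I carry it over the stack.

Call:
arm_command:
  series:
    - {"tx": -0.008, "ty": -0.045, "tz": 0, "turn": 0}
    - {"tx": -0.017, "ty": -0.1, "tz": 0, "turn": 0}
    - {"tx": -0.027, "ty": -0.15, "tz": 0, "turn": 0}
    - {"tx": -0.034, "ty": -0.19, "tz": 0, "turn": 0}
    - {"tx": -0.037, "ty": -0.21, "tz": 0, "turn": 0}
    - {"tx": -0.037, "ty": -0.21, "tz": 0, "turn": 0}
    - {"tx": -0.037, "ty": -0.21, "tz": 0.015, "turn": 0}
    - {"tx": -0.037, "ty": -0.21, "tz": 0.028, "turn": 0}
    - {"tx": -0.037, "ty": -0.21, "tz": 0.032, "turn": 0}
    - {"tx": -0.037, "ty": -0.21, "tz": 0.032, "turn": 0}
    - {"tx": -0.037, "ty": -0.21, "tz": 0.032, "turn": 0}

```text
t: 23.2
tool_pos: [0.4987, -0.0409, 0.1288]
tcp_rot: [3.055, 0.731, 0.0]
ft_force: [0.3, -1.1, -1.1]
grip_width: 0.0175
finger_force: 30.0
```

```bash
python3 - <<'E'
from h import *
s=bot.observe();print(s['tool_pos'],s['ft_force'],tool([.4963,-.039,.1156]))
E
```

```text
[ 0.4987 -0.0409  0.1288] [ 0.331  -1.0781 -1.0838] [-0.0013 -0.0028  0.0132]
```

Call:
arm_command:
  series:
    - {"tx": -0.001, "ty": -0.002, "tz": 0.0, "turn": 0}
    - {"tx": -0.001, "ty": -0.002, "tz": 0.006, "turn": 0}
    - {"tx": -0.001, "ty": -0.002, "tz": 0.01, "turn": 0}
    - {"tx": -0.001, "ty": -0.002, "tz": 0.0125, "turn": 0}
    - {"tx": -0.001, "ty": -0.002, "tz": 0.013, "turn": 0}
    - {"tx": -0.001, "ty": -0.002, "tz": 0.013, "turn": 0}
    - {"tx": -0.001, "ty": -0.002, "tz": 0.013, "turn": 0}

```text
t: 24.08
tool_pos: [0.4967, -0.0394, 0.1157]
tcp_rot: [3.055, 0.731, 0.0]
ft_force: [0.3, -0.7, -1.1]
grip_width: 0.017
finger_force: 30.0
```

Call:
arm_command:
  series:
    - {"tx": 0, "ty": 0, "tz": 0.0005, "turn": 0}
    - {"tx": 0, "ty": 0, "tz": 0.001, "turn": 0}
    - {"tx": 0, "ty": 0, "tz": 0.001, "turn": 0}

```text
t: 24.45
tool_pos: [0.4969, -0.0394, 0.1154]
tcp_rot: [3.055, 0.731, 0.001]
ft_force: [-1.4, 0.3, 7.1]
grip_width: 0.0171
finger_force: 30.0
```

Call:
arm_command:
  series:
    - {"tx": 0, "ty": 0, "tz": 0, "turn": 0}
    - {"tx": 0, "ty": 0, "tz": 0, "turn": 0}
    - {"tx": 0, "ty": 0, "tz": 0, "turn": 0}
    - {"tx": 0, "ty": 0, "tz": 0, "turn": 0}
    - {"tx": 0, "ty": 0, "tz": -0.02, "turn": 0}
    - {"tx": 0, "ty": 0, "tz": -0.06, "turn": 0}
    - {"tx": 0, "ty": 0, "tz": -0.1, "turn": 0}
    - {"tx": 0, "ty": 0, "tz": -0.1, "turn": 0}
    - {"tx": 0, "ty": 0, "tz": -0.1, "turn": 0}
  claw: 1

```text
t: 25.58
tool_pos: [0.4961, -0.0393, 0.214]
tcp_rot: [-3.055, -0.731, 0.001]
ft_force: [0.1, -0.6, -0.4]
grip_width: 0.0879
finger_force: 0.0
```

```bash
python3 - <<'E'
from h import *
m=viewer.camera_model('wrist')
w=viewer.get_image('wrist')[:,:,::-1];sc=viewer.get_image('scene')[:,:,::-1]
cv2.imwrite('pics/c12.png',np.hstack([cv2.resize(w[100:300,190:390],(380,380)),cv2.resize(sc[120:220,130:230],(400,400))[:380]]))
print(proj(m,[.497,-.039,.11]),proj(m,[.497,-.039,.128]))
E
```

```text
[283.8966 205.3214] [284.0147 210.8319]
```

View pics/c12.png

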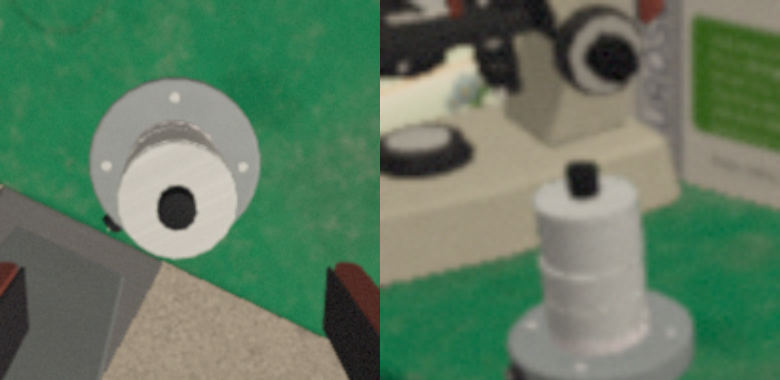

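The stack is complete: the lid is flush and centred (wrist pixel about (283,205) as predicted), and the gripper is open and clear. Handing in.

```bash
python3 -c "
from rig import bot
print(bot.finish_job())"
```

```text
the job is handed in; nothing more can be done
None
```

The sieve stack is built on the shaker in order (pan, fine sieve, coarse sieve, lid); each piece was let go before the next, and the last images show it upright and seated. I never touched the jar, box or bottle, and the job was handed in at about 26 s with no verdict returned.

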